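# Square up the headband case and hold its lid open

### The job

Push the shut headband case along the ledge until it sits square and flush against both wooden strips of the corner stop. Then, with the case still snug in that corner, raise its self-closing lid by the front tab to 50 degrees from shut and keep holding it there, so that I can pick out a headband: finish while still holding the lid, do not let go. Leave the other things on the ledge where they are.

Things in the scene. Friction and masses are not known exactly. Their poses are not given: they have to be found in the camera images.
- corner: Fixed corner stop, place and yaw vary: two pale wooden strips, 18 mm thick, 24 mm high, at a right angle. Origin: the inner corner at ledge height. Back strip: inner face is the plane x = 0, running 320 mm along -y; side strip: inner face is the plane y = 0, running 200 mm along -x. The case belongs in the quadrant of negative x and y, filling the corner.
- case: Loose black headband case, a stiff box 130 (x) by 160 (y) by 46 mm high plus a 6 mm lid, about 0.6 kg; a push of 5 to 15 N slides it. Origin: centre of its underside; +x points to its back (hinge side, goes against the back strip), +y to the side that goes against the side strip. Starts 40 to 85 mm short of its seat both ways, up to 0.3 rad askew, shut.
- case_corner (a point): Point on the case: its back, +y bottom corner (x = +65, y = +80, z = 0 mm in the case frame). Seated, it coincides with the origin of the corner stop.
- lid (a joint): Lid angle about the case's y axis (rad): 0 = shut, grows as the front edge rises, stop at 1.6; 50 degrees = 0.873. The lid (100 g, 130 by 160 by 6 mm) is pulled shut by gravity and a weak spring (0.06 N m/rad) and falls shut when released; about 1 N at the tab raises it.
- hinge_line (a point): Middle of the lid's hinge line, at the case's back top edge: x = +65, y = 0, z = 46 mm in the case frame; the hinge runs along the case's y axis.
- tab (a point): Grip point on the lid's pull tab, a stiff flat tongue in the middle of the front edge: 20 mm wide (y), 8 mm thick, sticking out 38 mm from the case's front. The point is 24 mm out, mid-thickness, 154 mm from the hinge line along the lid and 4 mm above it; 50 mm above the ledge when shut. Turns with the lid; pinched across its width it pivots between the pads.
- eggcup: Empty white ceramic egg cup, 48 mm across, 62 mm high, loose, outside the side strip. Origin: centre of its foot.
- lipstick: Lipstick tube standing upright, 21 mm across, 72 mm high, loose, behind the back strip. Origin: centre of its foot.
- clip: Tortoiseshell acrylic hair clip lying flat, 75 by 28 mm, 13 mm high, loose, to the right of the case. Origin: centre of its underside.
- slide_a: Steel hair slide lying flat, 65 by 12 mm, 7 mm high, loose, to the right. Origin: centre of its underside.
- slide_b: Second steel hair slide, same as the first.
- jar: Small glass jar with metal cap, 52 mm across, 55 mm high, loose, to the left. Origin: centre of its underside.
Things that resemble listed ones, but are neither listed nor needed, are in the scene too. Leave any blue or orange look-alike of the jar alone.

How it is judged (in metres and radians):
On the way:
1. the shut case sits square and flush against both strips (x of case_corner in the frame of corner between -0.004 and 0.004 m and y of case_corner in the frame of corner between -0.004 and 0.004 m and angle between the x axis of case and the x axis of corner, either way round below 0.045 rad and angle between case's own z axis and vertical below 0.04 rad and height (world z) of case below 0.005 m and value of joint lid below 0.1 rad), for 0.2 s.
At the end, for the whole second after the job is handed in: The case's back and side lie within 4 mm of the two strips, square within 2.5 degrees, flat on the ledge; the lid stands still at 50 degrees, give or take 5, carried by the gripper's fingers (contact over 0.3 N) and by nothing else; the other things have not been moved (x of case_corner in the frame of corner between -0.004 and 0.004 m and y of case_corner in the frame of corner between -0.004 and 0.004 m and angle between the x axis of case and the x axis of corner, either way round below 0.045 rad and angle between case's own z axis and vertical below 0.04 rad and height (world z) of case below 0.005 m and value of joint lid between 0.786 and 0.96 rad and velocity of joint lid between -0.1 and 0.1 rad/s and contact force between the fingers and lid above 0.3 N and linear speed of case below 0.02 m/s and contact force between lid and eggcup below 0.1 N and contact force between lid and lipstick below 0.1 N and contact force between lid and clip below 0.1 N and contact force between lid and slide_a below 0.1 N and contact force between lid and slide_b below 0.1 N and contact force between lid and jar below 0.1 N); the arm keeps its last pose, push and grip.
It fails at once if another thing on the ledge is shifted by more than 20 mm or toppled (distance of any of eggcup, lipstick, clip, slide_a, slide_b, jar from where it was at the start of the episode above 0.02 m or angle between any of eggcup, lipstick, clip, slide_a, slide_b, jar's own z axis and vertical above 0.5 rad).
It also fails if it takes over 58 s, if anything falls off the work surface, if the arm or the gripper's body presses on something with over 40 N, if the wrist force passes 120 N, or if a joint passes its speed limit or range.

### The arm

A 6-joint arm with a two-finger parallel gripper is mounted at the origin on the work surface. World frame = base frame: x ahead of the robot, y to its left, z up, the work surface at z = 0. Lengths are in mm, angles in rad, forces in N, time in s.
With the tool pointing down it reaches from about 350 to 975 mm from the base axis. Payload 7.1 kg.
Tool frame: the origin (TCP) lies midway between the tips of the shut fingers; the grasp point (between the pads) lies 19 mm behind it (ctrl.grip_depth is the distance from the TCP to the grasp point, in mm); z points along the fingers, y is the line along which they close (so a half turn about z gives the same grasp; the last joint's range is limited). The gripper opens to 88 mm and grips with 3 to 60 N. Pads are 20 mm wide; open, the fingers measure 115 mm over their backs; the gripper's body (75 mm by 178 mm) begins 61 mm behind the grasp point.
Start: joints at [-1.316, 0.423, 1.63, -0, 1.089, -0.019], TCP at [169.013, -601.697, 222.675] pointing down, gripper open.
Joint ranges: [-3, 3], [-0.9, 2.11], [0.09, 2.58], [-1.31, 4.45], [0.11, 2.69], [-2.54, 2.54]. Speed limits (rad/s): [2.39, 2.39, 3.01, 3.14, 3.14, 3.14].

### API

Orientations are given as a rotation vector (axis times angle).
In Python, from workcell import get_obs, vision, ctrl gives the robot as it stands.
- The arm moves only by the tool step_arm, never from a script. Its argument "plan" is a list of rows, each a list of 7 numbers: the opening, from -1 (shut) to 1 (fully open), then the shift along the tool's x, y, z as a fraction of full scale, then the turn, a rotation vector about the tool's x, y, z as a fraction of full scale. In form: [[fingers, dx, dy, dz, wx, wy, wz], ...]. A call has 1 to 20 rows; each row shifts and turns the commanded pose from where the row before left it, along the tool's axes as they then stand; what a row does not reach is not made up. Full scale, the value 1, is 50 mm for a shift and 0.12 rad for a turn. A row lasts 1/8 s, in which the tool goes at most 62.5 mm and 10.7 degrees, less where a joint would pass 70% of its speed; a pose out of reach is approached as far as the arm can. A call with a number of a shift or a turn outside -1 to 1 is refused whole. A call with a gripper value outside its range is refused whole. The fingers move at their own pace and stop on an object; the grip force is fixed at half the most. Time passes only in rows, so rows that do not move let the fingers close. It gives the time, the measured TCP pose, the force, the opening and the grip force at its end, in the units of the state.
- get_obs(): the state, without advancing time (a new reading comes with each control period).
- vision.get_image(name): name is "scene" or "top" or "wrist"; returns a dict with "pixels" (480x640x3 uint8, red, green, blue), "depth" (480x640 float32, mm along the optical axis (not along the pixel's ray), 0 where there is no reading), "fx", "fy", "cx", "cy" (pixels), "k1" (the pictures are not rectified: a ray, as slopes to the right and down, at radius r is drawn at 1 + k1 r^2 times it, then the intrinsics apply), "T" (4x4, takes a point from camera to world coordinates); the wrist camera has in their place "T_tool_cam" (4x4, takes a point from camera to tool coordinates, whose origin is the TCP and whose axes are the flange's). Camera axes: x right, y down, z forward; pixel columns grow to the right and rows downward; lengths in mm; the calibration is good to about 2 mm. A picture is of the moment at which its call begins: read the wrist's pose just before it.
- ctrl.close_job(): hands the job in; it is judged then, once.
The state is a dict: "t": time; "qpos": joint angles; "qvel": joint speeds; "joint_torque": joint torques, N m; "ee_pos": TCP position; "orientation": TCP orientation; "ft_force": force on the tool from outside, world axes, zero at the start; "moment": the same for the moment, N m; "width": finger opening in mm; "grasp_force": force on a finger pad.
Only numpy, scipy, OpenCV 4.12 (cv2) and the standard library are available. Lean on these libraries where they do the work, as an engineer would, in place of code of your own. Each camera call takes 0.05 s, during which the arm holds its last target. There are 200 camera calls.

## Working session

There is one attempt and no reset: what is moved stays moved. The work goes in short steps, Python scripts to look and compute and a tool call to move; the robot and the scene stay as the last step left them, time stands still between calls to the robot, and variables do not carry over. Pictures are saved under pics/ and viewed, at most 10 in all, crops included, and the job is handed in when it is done.

Besides the shell and the picture viewer there is one more tool, called after "Emit:" as name(argument=value, ...), one argument or row to a line, values as JSON. step_arm: Moves the arm, as the interface text tells. Its arguments: {"type":"object","properties":{"plan":{"type":"array","items":{"type":"array","items":{"type":"number","minimum":-1,"maximum":1}}}},"required":["plan"]}

```bash
mkdir -p pics; ls
cat > h.py <<'E'
import numpy as np, cv2
from scipy.spatial.transform import Rotation as R
from workcell import get_obs, vision, ctrl
def cloud(im):
    h,w=im['depth'].shape
    K=np.array([[im['fx'],0,im['cx']],[0,im['fy'],im['cy']],[0,0,1.]])
    u,v=np.meshgrid(np.arange(w),np.arange(h))
    xd=(u-im['cx'])/im['fx'];yd=(v-im['cy'])/im['fy']
    x,y=xd.copy(),yd.copy()
    for _ in range(10):
        s=1+im['k1']*(x*x+y*y);x=xd/s;y=yd/s
    d=im['depth'];P=np.stack([x*d,y*d,d],-1)
    T=im['T'];return P@T[:3,:3].T+T[:3,3]
E
python3 - <<'E'
from h import *
o=get_obs();print({k:np.round(v,3) for k,v in o.items()})
for n in('top','scene'):
    im=vision.get_image(n);np.save(f'{n}.npy',im,allow_pickle=True)
    cv2.imwrite(f'pics/{n}0.png',im['pixels'][...,::-1])
    print(n,im['fx'],im['k1'],np.round(im['T'],3))
E
```

```text
pics
{'t': np.float64(0.0), 'qpos': array([-1.316,  0.424,  1.631, -0.   ,  1.089, -0.019]), 'qvel': array([-0.   ,  0.001,  0.001, -0.001, -0.001,  0.001]), 'joint_torque': array([-2.0000e-03, -5.4463e+01, -2.7367e+01,  6.4000e-02,  2.3000e-02,
       -0.0000e+00]), 'ee_pos': array([ 168.873, -601.173,  221.911]), 'orientation': array([-3.111, -0.428,  0.   ]), 'ft_force': array([ 0.039, -0.198, -0.438]), 'moment': array([-0.01 , -0.012, -0.001]), 'grasp_force': np.float64(0.0), 'width': np.float64(87.79)}
top 529.8306660644419 -0.04765861819541512 [[-3.000000e-03 -9.840000e-01  1.780000e-01  3.822730e+02]
 [-9.990000e-01  9.000000e-03  3.200000e-02 -1.510900e+01]
 [-3.300000e-02 -1.780000e-01 -9.830000e-01  1.059994e+03]
 [ 0.000000e+00  0.000000e+00  0.000000e+00  1.000000e+00]]
scene 458.7733562353128 -0.07642492298205956 [[-6.390000e-01  5.090000e-01 -5.770000e-01  1.076688e+03]
 [ 7.690000e-01  4.240000e-01 -4.780000e-01  4.005440e+02]
 [ 2.000000e-03 -7.490000e-01 -6.620000e-01  6.178120e+02]
 [ 0.000000e+00  0.000000e+00  0.000000e+00  1.000000e+00]]
```

View pics/top0.png

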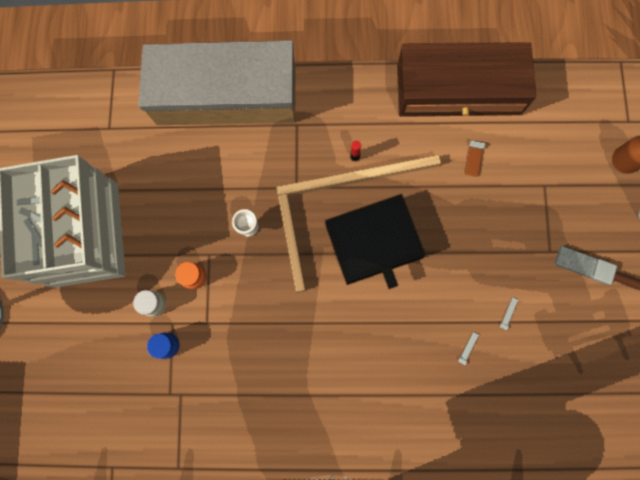

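View pics/scene0.png

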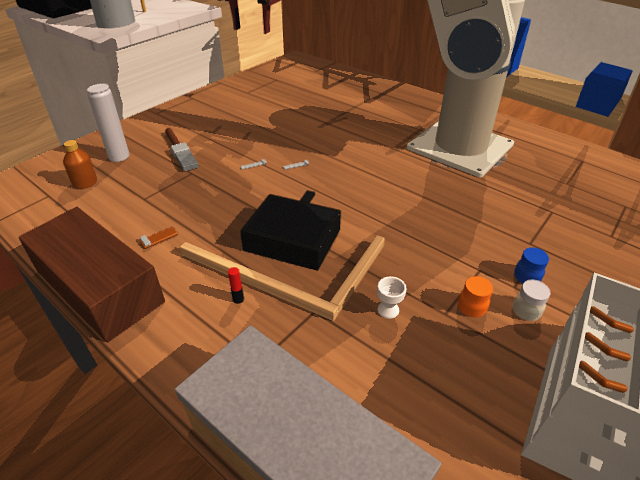

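The top view shows the case at (375,240) with its tab at (390,278), facing the robot. The corner stop is at (282,190), the lipstick at (355,150), the egg cup at (245,222), the clip at (475,158) and the slides at (468,348) and (509,313). The jar is the glass one at (148,302), with blue and orange look-alikes beside it. Next I'll measure the corner and the case.

```bash
cat >> h.py <<'E'
def inframe(c,yaw,p):
    d=np.asarray(p)[...,:2]-c;k,s=np.cos(yaw),np.sin(yaw)
    return np.stack([d[...,0]*k+d[...,1]*s,-d[...,0]*s+d[...,1]*k],-1)
def out(c,yaw,p):
    k,s=np.cos(yaw),np.sin(yaw);p=np.asarray(p,float)
    return np.array(c)+np.stack([p[...,0]*k-p[...,1]*s,p[...,0]*s+p[...,1]*k],-1)
def lid(P,box=(320,195,430,300),z=(46,58)):
    u0,v0,u1,v1=box;Q=P[v0:v1,u0:u1].reshape(-1,3)
    Q=Q[(Q[:,2]>z[0])&(Q[:,2]<z[1])];return Q
E
python3 - <<'E'
from h import *
im=np.load('top.npy',allow_pickle=True).item();P=cloud(im)
px=im['pixels'].astype(int)
print('table z',np.median(P[380:420,300:400,2]),np.median(P[300:330,330:400,2]))
for n,(u,v) in dict(lip=(356,148),egg=(245,222),clip=(475,158),sa=(468,348),sb=(509,313),jar=(148,302),blue=(162,345),tab=(391,280)).items(): print(n,np.round(np.median(P[v-1:v+2,u-1:u+2].reshape(-1,3),0)))
Q=lid(P);print(len(Q),np.median(Q[:,2]))
mask=np.zeros(px.shape[:2],np.uint8)
r=cv2.minAreaRect(Q[:,:2].astype(np.float32));print('raw rect',r)
# exclude tab: opening on top-view raster at 1mm
q=np.round(Q[:,:2]).astype(int);o=q.min(0)-20;I=np.zeros(q.max(0)-o+40,np.uint8);I[tuple((q-o).T)]=255
I=cv2.morphologyEx(I,cv2.MORPH_CLOSE,np.ones((7,7)));I=cv2.morphologyEx(I,cv2.MORPH_OPEN,cv2.getStructuringElement(2,(41,41)))
ii=np.argwhere(I)+o;print('case rect',cv2.minAreaRect(ii.astype(np.float32)))
# strips
for n,(a,b) in dict(back=((290,186),(438,158)),side=((285,195),(298,285))).items():
    pts=[]
    S=P[150:295,270:450].reshape(-1,3);c=px[150:295,270:450].reshape(-1,3)
    A=np.array([P[a[1],a[0]],P[b[1],b[0]]])[:,:2];d=(A[1]-A[0]);L=np.linalg.norm(d);d/=L;nn=np.array([-d[1],d[0]])
    t=(S[:,:2]-A[0])@d;w=(S[:,:2]-A[0])@nn
    m=(t>-40)&(t<L+30)&(abs(w)<20)&(abs(S[:,2]-24)<5)
    r=cv2.minAreaRect(S[m][:,:2].astype(np.float32));print(n,m.sum(),np.median(S[m][:,2]),r)
    m2=m&(t>10)&(t<L-10);l=cv2.fitLine(S[m2][:,:2].astype(np.float32),cv2.DIST_L2,0,.01,.01).ravel();print(l)
E
```

```text
table z -0.5443274979772923 -0.3721455722812834
lip [746. -58.  71.]
egg [606. 163.  41.]
clip [ 745. -306.    6.]
sa [ 359. -272.    4.]
sb [ 426. -355.    5.]
jar [448. 345.  55.]
blue [367. 314.  54.]
tab [ 488. -121.   54.]
5624 52.201372427565275
raw rect ((554.627197265625, -98.55180358886719), (168.37010192871094, 160.9123077392578), 18.92909812927246)
case rect ((570.3923950195312, -92.92508697509766), (133.01785278320312, 159.33607482910156), 19.133642196655273)
back 1469 23.533469184982096 ((706.4022827148438, -64.37445068359375), (24.572105407714844, 336.6801452636719), 11.58985710144043)
[ 1.8295668e-01 -9.8312098e-01  7.0816724e+02 -7.5058014e+01]
side 1016 23.434376300400686 ((580.3919677734375, 67.68182373046875), (218.80506896972656, 33.66232681274414), 9.664454460144043)
[9.8257613e-01 1.8586062e-01 5.7201013e+02 7.2313080e+01]
```

```bash
cat >> h.py <<'E'
# corner estimate
_d=np.array([.1845]);YAW=.1855
def toolyaw(o): 
    m=R.from_rotvec(o['orientation']).as_matrix();return np.arctan2(m[1,0],m[0,0])
def state(C):
    o=get_obs();p=inframe(C,YAW,o['ee_pos']);y=toolyaw(o)
    print('t',round(float(o['t']),2),'corner xy',p.round(1),'z',o['ee_pos'][2].round(1),'yaw-rel',round(y-YAW,4),'F',inframe([0,0],YAW,o['ft_force']).round(1),o['ft_force'][2].round(1),'w',o['width'].round(1),o['grasp_force'].round(1),'q',o['qpos'].round(2))
    return o
E
python3 - <<'E'
from h import *
ux=np.array([np.cos(YAW),np.sin(YAW)]);uy=np.array([-ux[1],ux[0]])
a=np.dot([708.17,-75.06],ux)-9;b=np.dot([572.01,72.31],uy)-9
C=a*ux+b*uy;print('corner',C)
# check vs edge profiles of the strips
im=np.load('top.npy',allow_pickle=True).item();P=cloud(im);S=P.reshape(-1,3);f=inframe(C,YAW,S)
m=abs(S[:,2]-24)<2.5
bk=m&(f[:,1]<-60)&(f[:,1]>-290)&(abs(f[:,0])<40);sd=m&(f[:,0]<-30)&(f[:,0]>-180)&(abs(f[:,1])<40)
print('back x',np.percentile(f[bk,0],[2,10,50,90,98]).round(1),'side y',np.percentile(f[sd,1],[2,10,50,90,98]).round(1))
print('case',inframe(C,YAW,[570.4,-92.9]),'case_corner',inframe(C,YAW,out([570.4,-92.9],.3335,[65,80])))
open('h.py','a').write(f'C=np.array({C.tolist()})\n')
o=state(C);m=R.from_rotvec(o['orientation']).as_matrix();print(m.round(3))
for n,(x,y) in dict(egg=(606,163),lip=(746,-58),clip=(745,-306),sa=(359,-272),sb=(426,-355)).items():print(n,inframe(C,YAW,[x,y]).round())
E
```

```text
corner [669.63822128  81.47356042]
back x [ 0.8  2.2  9.1 16.4 18.1] side y [ 0.6  2.1  9.4 16.1 17.6]
case [-129.6968127  -153.07873762] case_corner [-77.20421766 -64.36838047]Traceback (most recent call last):
  File "<stdin>", line 12, in <module>
  File "h.py", line 29, in state
    print('t',round(float(o['t']),2),'corner xy',p.round(1),'z',o['ee_pos'][2].round(1),'yaw-rel',round(y-YAW,4),'F',inframe([0,0],YAW,o['ft_force']).round(1),o['ft_force'][2].round(1),'w',o['width'].round(1),o['grasp_force'].round(1),'q',o['qpos'].round(2))
                                                                                                                                                                                             ^^^^^^^^^^^^^^^^
AttributeError: 'float' object has no attribute 'round'
```

```bash
sed -i "s/o\['grasp_force'\].round(1)/round(float(o['grasp_force']),1)/;s/o\['width'\].round(1)/round(float(o['width']),1)/" h.py
python3 - <<'E'
from h import *
state(C)
E
```

```text
t 0.1 corner xy [-618.1 -578.6] z 222.0 yaw-rel 0.0883 F [0.4 0.4] -0.4 w 87.8 0.0 q [-1.32  0.42  1.63 -0.    1.09 -0.02]
```

Emit:
step_arm(
  plan=[
    [1, 0, 0, 0, 0, 0, 0.74],
  ],
)

```text
t: 0.22
ee_pos: [168.9, -601.4, 222.2]
orientation: [-3.127, -0.287, 0.0]
ft_force: [-0.1, 0.7, -0.1]
width: 88.0
grasp_force: 0.0
```

Run:
```python
from h import *
state(C)
```

```text
t 0.23 corner xy [-618.1 -578.8] z 222.2 yaw-rel -0.0025 F [0.1 0.7] -0.1 w 88.0 0.0 q [-1.32  0.42  1.63 -0.    1.09  0.07]
```

Emit:
step_arm(
  plan=[
    [1, 0.64, -0.7, 0, 0, 0, 0],
    [1, 0.64, -0.7, 0, 0, 0, 0],
    [1, 0.64, -0.7, 0, 0, 0, 0],
    [1, 0.64, -0.7, 0, 0, 0, 0],
    [1, 0.64, -0.7, 0, 0, 0, 0],
    [1, 0.64, -0.7, 0, 0, 0, 0],
    [1, 0.64, -0.7, 0, 0, 0, 0],
    [1, 0.64, -0.7, 0, 0, 0, 0],
    [1, 0.64, -0.7, 0, 0, 0, 0],
    [1, 0.64, -0.7, 0, 0, 0, 0],
    [1, 0.64, -0.7, 0, 0, 0, 0],
    [1, 0.64, -0.7, 0, 0, 0, 0],
    [1, 0, 0, 0, 0, 0, 0],
    [1, 0, 0, 0, 0, 0, 0],
  ],
)

```text
t: 1.98
ee_pos: [468.7, -118.3, 222.4]
orientation: [-3.128, -0.291, 0.002]
ft_force: [-0.1, -0.3, 0.2]
width: 87.6
grasp_force: 0.0
```

Run:
```python
from h import *
state(C)
```

```text
t 1.98 corner xy [-234.3 -159.3] z 222.4 yaw-rel 0.0003 F [-0.2 -0.3] 0.2 w 87.6 0.0 q [-0.27  0.22  1.94 -0.    0.99  1.11]
```

Emit:
step_arm(
  plan=[
    [1, 0, 0, 0.95, 0, 0, 0],
    [1, 0, 0, 0.95, 0, 0, 0],
    [1, 0, 0, 0.95, 0, 0, 0],
    [1, 0, 0, 0.95, 0, 0, 0],
    [1, 0, 0, 0.34, 0, 0, 0],
    [1, 0, 0, 0, 0, 0, 0],
    [1, 0.2, 0, 0, 0, 0, 0],
    [1, 0.2, 0, 0, 0, 0, 0],
    [1, 0.2, 0, 0, 0, 0, 0],
    [1, 0.2, 0, 0, 0, 0, 0],
    [1, 0.2, 0, 0, 0, 0, 0],
  ],
)

```text
t: 3.35
ee_pos: [518.5, -108.6, 15.7]
orientation: [-3.128, -0.291, 0.001]
ft_force: [-4.3, 0.1, 3.0]
width: 88.2
grasp_force: 2.2
```

```bash
cat >> h.py <<'E'
def case(name=None):
    im=vision.get_image('top')
    if name: cv2.imwrite(f'pics/{name}.png',im['pixels'][...,::-1])
    P=cloud(im);S=P.reshape(-1,3);f=inframe(C,YAW,S);dark=im['pixels'].reshape(-1,3).max(1)<70
    m=(abs(S[:,2]-52)<4)&(f[:,0]>-240)&(f[:,0]<20)&(f[:,1]>-280)&(f[:,1]<20)&dark
    q=np.round(f[m]).astype(int)+300
    I=np.zeros((340,340),np.uint8);I[tuple(q.T)]=255
    I=cv2.morphologyEx(I,cv2.MORPH_CLOSE,np.ones((7,7)));I=cv2.morphologyEx(I,cv2.MORPH_OPEN,cv2.getStructuringElement(2,(41,41)))
    ii=np.argwhere(I)-300;r=cv2.minAreaRect(ii.astype(np.float32));a=r[2];a=a-90 if a>45 else a
    c=np.array(r[0]);print('case centre',c.round(1),'size',np.round(r[1],1),'ang rad',round(np.radians(a),3),'corner',out(c,np.radians(a),[65,80]).round(1))
E
python3 - <<'E'
from h import *
state(C);case('p1')
E
```

```text
t 3.35 corner xy [-183.6 -159. ] z 15.7 yaw-rel -0.0001 F [-4.2  0.9] 3.0 w 88.2 2.2 q [-0.23  0.62  1.94  0.    0.59  1.16]
case centre [ -86. -110.] size [60. 84.] ang rad 0.0 corner [-21. -30.]
```

Emit:
step_arm(
  plan=[
    [1, 0.16, 0, 0, 0, 0, 0],
    [1, 0.16, 0, 0, 0, 0, 0],
    [1, 0.16, 0, 0, 0, 0, 0],
    [1, 0.16, 0, 0, 0, 0, 0],
    [1, 0, 0, 0, 0, 0, 0],
  ],
)

```text
t: 4.03
ee_pos: [551.5, -103.2, 15.8]
orientation: [3.128, 0.29, 0.004]
ft_force: [0.5, 0.4, -0.1]
width: 88.1
grasp_force: 0.0
```

Run:
```python
from h import *
state(C)
im=vision.get_image('scene');cv2.imwrite('pics/s1.png',im['pixels'][...,::-1][150:380,200:480].repeat(2,0).repeat(2,1))
```

```text
t 4.03 corner xy [-150.2 -159.7] z 15.8 yaw-rel -0.0004 F [0.5 0.3] -0.1 w 88.1 0.0 q [-0.21  0.64  1.87  0.    0.63  1.18]
```

View pics/s1.png

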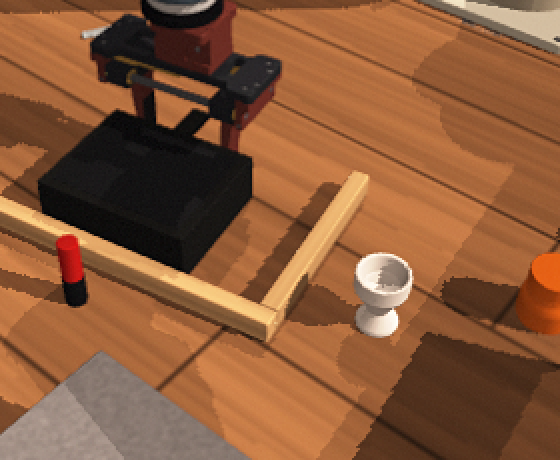

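The fingers straddle the tab and the case is now parallel to the back strip, about 10 mm short of it. I'll retreat and go round to the -y side.

Emit:
step_arm(
  plan=[
    [1, -0.8, 0, 0, 0, 0, 0],
    [1, -0.8, 0, 0, 0, 0, 0],
    [1, 0, 0, -1, 0, 0, 0],
    [1, 0, 0, -1, 0, 0, 0],
    [1, 0, 1, 0, 0, 0, -1],
    [1, 0, 1, 0, 0, 0, -1],
    [1, 0, 1, 0, 0, 0, -1],
    [1, 0, 0, 0, 0, 0, 0],
  ],
)

```text
t: 5.08
ee_pos: [518.1, -263.5, 116.3]
orientation: [3.024, 0.841, 0.005]
ft_force: [0.1, -0.1, -0.3]
width: 87.5
grasp_force: 0.0
```

Run:
```python
from h import *
state(C);case('p2')
```

```text
t 5.08 corner xy [-212.6 -311.1] z 116.3 yaw-rel 0.3571 F [ 0.1 -0.2] -0.3 w 87.5 0.0 q [-0.49  0.5   1.8  -0.    0.84  0.54]
case centre [ -75.5 -160. ] size [158. 131.] ang rad 0.0 corner [-10.5 -80. ]
```

Emit:
step_arm(
  plan=[
    [1, 0, 0, 0, 0, 0, -1],
    [1, 0, 0, 0, 0, 0, -1],
    [1, 0, 0, 0, 0, 0, -1],
    [1, 0, 0, 0, 0, 0, -1],
    [1, 0, 0, 0, 0, 0, -1],
    [1, 0, 0, 0, 0, 0, -1],
    [1, 0, 0, 0, 0, 0, -1],
    [1, 0, 0, 0, 0, 0, -1],
    [1, 0, 0, 0, 0, 0, -1],
    [1, 0, 0, 0, 0, 0, -1],
    [1, 0, 0, 0, 0, 0, -0.11],
    [1, 0, 0.92, 0, 0, 0, 0],
    [1, 0, 0.92, 0, 0, 0, 0],
    [1, 0.6, 0.92, 0, 0, 0, 0],
    [1, 0, 0, 0, 0, 0, 0],
  ],
)

```text
t: 7.0
ee_pos: [648.1, -201.9, 115.5]
orientation: [2.002, 2.42, 0.001]
ft_force: [-0.4, -0.6, -0.5]
width: 87.4
grasp_force: 0.0
```

Run:
```python
from h import *
state(C)
```

```text
t 7.0 corner xy [ -73.4 -274.5] z 115.5 yaw-rel 1.574 F [-0.5 -0.5] -0.5 w 87.4 0.0 q [-0.32  0.62  1.57  0.    0.95 -0.51]
```

Emit:
step_arm(
  plan=[
    [1, 0, 0, 1, 0, 0, 0],
    [1, 0, 0, 1, 0, 0, 0],
    [1, 0, 0, 0, 0, 0, 0],
    [1, 0.2, 0, 0, 0, 0, 0],
    [1, 0.2, 0, 0, 0, 0, 0],
    [1, 0.2, 0, 0, 0, 0, 0],
    [1, 0.2, 0, 0, 0, 0, 0],
    [1, 0.2, 0, 0, 0, 0, 0],
    [1, 0.2, 0, 0, 0, 0, 0],
    [1, 0.2, 0, 0, 0, 0, 0],
    [1, 0.2, 0, 0, 0, 0, 0],
    [1, 0.2, 0, 0, 0, 0, 0],
    [1, 0, 0, 0, 0, 0, 0],
  ],
)

```text
t: 8.62
ee_pos: [629.9, -116.0, 16.8]
orientation: [2.002, 2.419, 0.002]
ft_force: [-0.6, -0.3, -0.0]
width: 87.7
grasp_force: 0.2
```

Run:
```python
from h import *
state(C)
```

```text
t 8.62 corner xy [ -75.5 -186.8] z 16.8 yaw-rel 1.5733 F [-0.7 -0.2] -0.0 w 87.7 0.2 q [-0.2   0.72  1.68  0.    0.74 -0.39]
```

Now I'll close the last ~17 mm in small steps and watch the force.

Emit:
step_arm(
  plan=[
    [1, 0.1, 0, 0, 0, 0, 0],
    [1, 0.1, 0, 0, 0, 0, 0],
    [1, 0.06, 0, 0, 0, 0, 0],
  ],
)

```text
t: 9.0
ee_pos: [627.8, -104.6, 16.6]
orientation: [2.002, 2.418, 0.001]
ft_force: [1.0, -6.0, 5.2]
width: 88.1
grasp_force: 3.0
```

Emit:
step_arm(
  plan=[
    [1, 0.06, 0, 0, 0, 0, 0],
  ],
)

```text
t: 9.12
ee_pos: [627.2, -101.8, 16.6]
orientation: [2.002, 2.418, 0.001]
ft_force: [0.4, -6.4, 4.8]
width: 87.8
grasp_force: 3.0
```

Run:
```python
from h import *
state(C)
```

```text
t 9.12 corner xy [ -75.5 -172.3] z 16.6 yaw-rel 1.5727 F [-0.8 -6.4] 4.8 w 87.8 3.0 q [-0.18  0.71  1.7  -0.    0.73 -0.37]
```

Emit:
step_arm(
  plan=[
    [1, 0.04, 0, 0, 0, 0, 0],
    [1, 0.03, 0, 0, 0, 0, 0],
  ],
)

```text
t: 9.38
ee_pos: [626.6, -98.3, 16.6]
orientation: [2.002, 2.418, 0.001]
ft_force: [1.8, -5.7, 4.9]
width: 87.9
grasp_force: 3.7
```

Emit:
step_arm(
  plan=[
    [1, 0.03, 0, 0, 0, 0, 0],
  ],
)

```text
t: 9.5
ee_pos: [627.0, -98.1, 16.7]
orientation: [1.999, 2.417, -0.0]
ft_force: [4.4, -15.9, 1.3]
width: 87.6
grasp_force: 8.6
```

Emit:
step_arm(
  plan=[
    [1, 0.03, 0, 0, 0, 0, 0],
  ],
)

```text
t: 9.62
ee_pos: [627.0, -98.0, 16.7]
orientation: [1.997, 2.417, -0.002]
ft_force: [4.2, -24.5, 1.7]
width: 88.2
grasp_force: 12.2
```

Emit:
step_arm(
  plan=[
    [1, -0.5, 0, 0, 0, 0, 0],
    [1, -0.6, 0, 0, 0, 0, 0],
    [1, 0, 0, -1, 0, 0, 0],
    [1, 0, 0, -1, 0, 0, 0],
    [1, 0, 0, 0, 0, 0, 1],
    [1, 0, 0, 0, 0, 0, 1],
    [1, 0, 0, 0, 0, 0, 1],
    [1, 0, 0, 0, 0, 0, 1],
    [1, 0, 0, 0, 0, 0, 1],
    [1, 0, 0, 0, 0, 0, 1],
    [1, 0, 0, 0, 0, 0, 1],
    [1, 0, 0, 0, 0, 0, 1],
    [1, 0, 0, 0, 0, 0, 1],
    [1, 0, 0, 0, 0, 0, 1],
    [1, 0, 0, 0, 0, 0, 1],
    [1, 0, 0, 0, 0, 0, 1],
    [1, 0, 0, 0, 0, 0, 1],
    [1, 0, 0, 0, 0, 0, 0.1],
    [1, 0, 0, 0, 0, 0, 0],
  ],
)

```text
t: 12.0
ee_pos: [635.0, -148.7, 115.4]
orientation: [-3.127, -0.295, 0.001]
ft_force: [0.4, 0.4, 0.2]
width: 87.9
grasp_force: 0.0
```

Run:
```python
from h import *
state(C);case('p3')
```

```text
t 12.0 corner xy [ -76.5 -219.8] z 115.4 yaw-rel 0.0025 F [0.4 0.3] 0.2 w 87.9 0.0 q [-0.25  0.59  1.63  0.    0.92  1.13]
case centre [-75.  -78.5] size [132. 155.] ang rad -0.0 corner [-10.    1.5]
```

Emit:
step_arm(
  plan=[
    [1, -0.8, 0, 0, 0, 0, 0],
    [1, -0.8, -0.4, 0, 0, 0, 0],
    [1, -0.8, -0.6, 0, 0, 0, 0],
    [1, -0.4, -0.9, 0, 0, 0, 0],
    [1, 0, -0.9, 0, 0, 0, 0],
    [1, 0, 0, 1, 0, 0, 0],
    [1, 0, 0, 1, 0, 0, 0],
    [1, 0, 0, 0, 0, 0, 0],
    [1, 0.2, 0, 0, 0, 0, 0],
    [1, 0.2, 0, 0, 0, 0, 0],
    [1, 0.2, 0, 0, 0, 0, 0],
    [1, 0.2, 0, 0, 0, 0, 0],
    [1, 0.2, 0, 0, 0, 0, 0],
    [1, 0.2, 0, 0, 0, 0, 0],
    [1, 0, 0, 0, 0, 0, 0],
  ],
)

```text
t: 13.92
ee_pos: [531.6, -25.7, 15.7]
orientation: [3.128, 0.292, 0.001]
ft_force: [0.1, 0.2, 0.2]
width: 87.4
grasp_force: 0.0
```

Run:
```python
from h import *
state(C)
```

```text
t 13.93 corner xy [-155.4  -79.8] z 15.7 yaw-rel 0.001 F [0.1 0.2] 0.2 w 87.4 0.0 q [-0.07  0.62  1.93  0.    0.59  1.31]
```

Emit:
step_arm(
  plan=[
    [1, 0.1, 0, 0, 0, 0, 0],
    [1, 0.1, 0, 0, 0, 0, 0],
    [1, 0.06, 0, 0, 0, 0, 0],
  ],
)

```text
t: 14.3
ee_pos: [541.5, -23.6, 15.4]
orientation: [-3.128, -0.293, 0.007]
ft_force: [-7.3, -3.4, 6.5]
width: 88.0
grasp_force: 3.9
```

Emit:
step_arm(
  plan=[
    [1, 0.04, 0, 0, 0, 0, 0],
  ],
)

```text
t: 14.42
ee_pos: [543.3, -23.2, 15.4]
orientation: [-3.128, -0.292, 0.007]
ft_force: [-6.3, -2.8, 6.2]
width: 88.0
grasp_force: 3.6
```

Emit:
step_arm(
  plan=[
    [1, 0.03, 0, 0, 0, 0, 0],
  ],
)

```text
t: 14.55
ee_pos: [544.8, -22.9, 15.4]
orientation: [-3.128, -0.292, 0.007]
ft_force: [-6.9, -2.4, 4.5]
width: 88.1
grasp_force: 3.4
```

Emit:
step_arm(
  plan=[
    [1, 0.03, 0, 0, 0, 0, 0],
  ],
)

```text
t: 14.68
ee_pos: [545.4, -22.8, 15.3]
orientation: [-3.128, -0.293, 0.01]
ft_force: [-11.2, -5.7, 8.9]
width: 87.8
grasp_force: 6.0
```

Emit:
step_arm(
  plan=[
    [1, 0.03, 0, 0, 0, 0, 0],
  ],
)

```text
t: 14.8
ee_pos: [545.3, -22.7, 15.2]
orientation: [-3.127, -0.293, 0.015]
ft_force: [-15.4, -6.7, 12.9]
width: 87.9
grasp_force: 8.2
```

Emit:
step_arm(
  plan=[
    [1, 0.03, 0, 0, 0, 0, 0],
  ],
)

```text
t: 14.92
ee_pos: [545.3, -22.6, 15.0]
orientation: [-3.127, -0.293, 0.019]
ft_force: [-20.3, -7.9, 15.4]
width: 87.8
grasp_force: 10.5
```

Emit:
step_arm(
  plan=[
    [1, 0, 0, 0, 0, 0, 0],
    [1, 0, 0, 0, 0, 0, 0],
    [1, -0.15, 0, 0, 0, 0, 0],
    [1, -0.2, 0, 0, 0, 0, 0],
    [1, 0, 0, -0.32, 0, 0, 0],
    [1, 0, 0, 0, 0, 0, 0],
  ],
)

```text
t: 15.68
ee_pos: [535.9, -25.2, 33.3]
orientation: [3.127, 0.292, 0.006]
ft_force: [-0.3, 0.6, 0.1]
width: 87.7
grasp_force: 0.0
```

Run:
```python
from h import *
o=state(C);im=vision.get_image('wrist');cv2.imwrite('pics/w1.png',im['pixels'][...,::-1])
np.save('wrist.npy',im,allow_pickle=True)
T=np.eye(4);T[:3,:3]=R.from_rotvec(o['orientation']).as_matrix();T[:3,3]=o['ee_pos'];im['T']=T@im['T_tool_cam']
P=cloud(im);P[...,:2]=inframe(C,YAW,P);Q=P.reshape(-1,3)
np.save('wp.npy',P)
# tab points
m=(Q[:,0]>-172)&(Q[:,0]<-140)&(abs(Q[:,1]+80)<25)&(abs(Q[:,2]-54)<4)
print(m.sum(),np.percentile(Q[m],[2,50,98],axis=0).round(1))
for n in('scene',):
    s=vision.get_image(n);cv2.imwrite('pics/s2.png',s['pixels'][150:380,200:480][...,::-1].repeat(2,0).repeat(2,1))
```

```text
t 15.68 corner xy [-151.2  -80.2] z 33.3 yaw-rel 0.0007 F [-0.2  0.7] 0.1 w 87.7 0.0 q [-0.07  0.59  1.92  0.    0.63  1.32]
3237 [[-161.8  -88.1   51.2]
 [-150.9  -78.7   52.9]
 [-140.4  -68.9   54.1]]
```

View pics/w1.png

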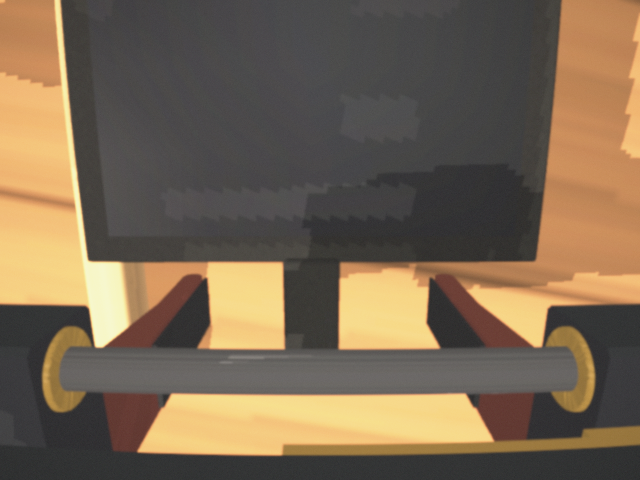

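View pics/s2.png

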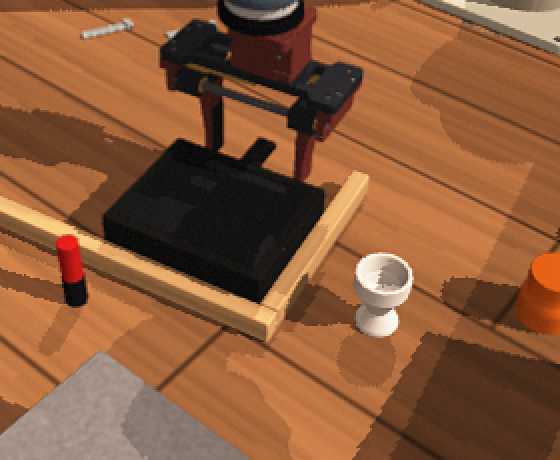

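Run:
```python
from h import *
P=np.load('wp.npy');Q=P.reshape(-1,3);im=np.load('wrist.npy',allow_pickle=True).item()
m=(abs(Q[:,2]-52)<4)&(Q[:,1]>-170)&(Q[:,1]<10)&(Q[:,0]<20)&(Q[:,0]>-128);print('lid wrist y',np.percentile(Q[m,1],[.5,1,99,99.5]).round(1),'x max',Q[m,0].max())
for x in(-120,-90,-60,-30):
    k=m&(abs(Q[:,0]-x)<5);print(x,np.percentile(Q[k,1],[1,99]).round(1) if k.any() else '')
s=(abs(Q[:,2]-24)<3)&(abs(Q[:,1]-9)<14)&(Q[:,0]<-30);print('side strip wrist y',s.sum(),np.percentile(Q[s,1],[2,50,98]).round(1) if s.any() else '')
e=(abs(Q[:,2]-52)<4)&(Q[:,0]<-60)&(Q[:,0]>-160)
for y in(-140,-115,-45,-20):
    k=e&(abs(Q[:,1]-y)<5);print('front x at y',y,np.percentile(Q[k,0],1).round(1))
t=vision.get_image('top');S=cloud(t).reshape(-1,3);f=inframe(C,YAW,S)
for y in(-140,-110,-50,-20):
    k=(abs(S[:,2]-52)<3)&(abs(f[:,1]-y)<8)&(abs(f[:,0])<40);print('top back x at y',y,k.sum(),np.percentile(f[k,0],98).round(1) if k.any() else '')
for x in(-60,-40,-20):
    k=(abs(S[:,2]-52)<3)&(abs(f[:,0]-x)<8)&(abs(f[:,1])<40);print('top side y at x',x,k.sum(),np.percentile(f[k,1],98).round(1) if k.any() else '')
```

```text
lid wrist y [-157.  -156.1   -0.7    0.2] x max -43.855916404141254
-120 [-156.    -0.6]
-90 [-156.1   -0.7]
-60 [-156.1   -0.8]
-30 
side strip wrist y 4157 [ 1.8 13.7 19.1]
front x at y -140 -129.5
front x at y -115 -129.4
front x at y -45 -129.3
front x at y -20 -129.4
top back x at y -140 148 -0.2
top back x at y -110 115 -0.2
top back x at y -50 42 -0.2
top back x at y -20 112 -0.6
top side y at x -60 29 -0.2
top side y at x -40 62 -0.3
top side y at x -20 95 -0.4
```

The case is flush on both strips to within 1 mm. The tab sits about 1.7 mm to +y of the gripper centre, so I'll centre on it and close.

Emit:
step_arm(
  plan=[
    [1, -0.05, -0.035, 0.05, 0, 0, 0],
    [1, 0, 0, 0, 0, 0, 0],
    [-0.3, 0, 0, 0, 0, 0, 0],
    [-0.3, 0, 0, 0, 0, 0, 0],
    [-0.3, 0, 0, 0, 0, 0, 0],
    [-0.3, 0, 0, 0, 0, 0, 0],
    [-1, 0, 0, 0, 0, 0, 0],
    [-1, 0, 0, 0, 0, 0, 0],
    [-1, 0, 0, 0, 0, 0, 0],
    [-1, 0, 0, 0, 0, 0, 0],
  ],
)

```text
t: 17.08
ee_pos: [531.4, -23.9, 29.2]
orientation: [3.128, 0.292, 0.0]
ft_force: [0.4, 0.3, 0.5]
width: 19.2
grasp_force: 30.0
```

```bash
cat > chk.py <<'E'
from h import *
state(C)
t=vision.get_image('top');S=cloud(t).reshape(-1,3);f=inframe(C,YAW,S)
for y in(-140,-110,-50,-20):
    k=(abs(S[:,2]-50)<5)&(abs(f[:,1]-y)<8)&(abs(f[:,0])<40);print('back x at',y,k.sum(),np.percentile(f[k,0],98).round(1) if k.any() else '')
for x in(-60,-40,-20):
    k=(S[:,2]>47)&(abs(f[:,0]-x)<8)&(abs(f[:,1])<30);print('side y at',x,k.sum(),np.percentile(f[k,1],98).round(1) if k.any() else '')
E
python3 chk.py
```

```text
t 17.07 corner xy [-155.3  -78.1] z 29.2 yaw-rel 0.0009 F [0.5 0.2] 0.5 w 19.2 30.0 q [-0.07  0.59  1.93 -0.    0.62  1.32]
back x at -140 152 0.6
back x at -110 143 -0.3
back x at -50 72 -0.3
back x at -20 114 -0.2
side y at -60 29 -0.5
side y at -40 63 -0.4
side y at -20 101 -0.4
```

Run:
```python
from h import *
def tcp(th,a):
    c,s=np.cos(th),np.sin(th);return np.array([-155*c+2.2*s-19*np.sin(a),155*s+2.2*c-19*np.cos(a)])
N=18;th=np.linspace(0,.873,N+1);al=th/2
rows=[]
for i in range(N):
    d=tcp(th[i+1],al[i+1])-tcp(th[i],al[i]);a=al[i]
    xt=np.array([np.cos(a),-np.sin(a)]);zt=np.array([-np.sin(a),-np.cos(a)])
    rows.append([round(d@xt/50,3),round(d@zt/50,3),round(-(al[i+1]-al[i])/.12,3)])
print(rows)
```

```text
[[np.float64(-0.003), np.float64(-0.15), np.float64(-0.202)], [np.float64(0.0), np.float64(-0.15), np.float64(-0.202)], [np.float64(0.004), np.float64(-0.15), np.float64(-0.202)], [np.float64(0.007), np.float64(-0.15), np.float64(-0.202)], [np.float64(0.011), np.float64(-0.149), np.float64(-0.202)], [np.float64(0.015), np.float64(-0.149), np.float64(-0.202)], [np.float64(0.018), np.float64(-0.148), np.float64(-0.202)], [np.float64(0.022), np.float64(-0.147), np.float64(-0.202)], [np.float64(0.025), np.float64(-0.146), np.float64(-0.202)], [np.float64(0.029), np.float64(-0.146), np.float64(-0.202)], [np.float64(0.032), np.float64(-0.145), np.float64(-0.202)], [np.float64(0.036), np.float64(-0.144), np.float64(-0.202)], [np.float64(0.039), np.float64(-0.142), np.float64(-0.202)], [np.float64(0.043), np.float64(-0.141), np.float64(-0.202)], [np.float64(0.046), np.float64(-0.14), np.float64(-0.202)], [np.float64(0.05), np.float64(-0.138), np.float64(-0.202)], [np.float64(0.053), np.float64(-0.137), np.float64(-0.202)], [np.float64(0.056), np.float64(-0.135), np.float64(-0.202)]]
```

Emit:
step_arm(
  plan=[
    [-1, 0, 0, -0.15, 0, -0.2, 0],
    [-1, 0, 0, -0.15, 0, -0.2, 0],
    [-1, 0.004, 0, -0.15, 0, -0.2, 0],
    [-1, 0.008, 0, -0.15, 0, -0.2, 0],
    [-1, 0.011, 0, -0.15, 0, -0.2, 0],
    [-1, 0.015, 0, -0.15, 0, -0.2, 0],
  ],
)

```text
t: 17.88
ee_pos: [535.7, -22.9, 73.8]
orientation: [3.107, 0.29, -0.226]
ft_force: [1.8, 0.1, -2.7]
width: 19.6
grasp_force: 30.0
```

```bash
python3 chk.py
```

```text
t 17.88 corner xy [-150.9  -77.9] z 73.8 yaw-rel 0.0007 F [ 1.7 -0.2] -2.7 w 19.6 30.0 q [-0.05  0.57  1.82 -0.04  0.9   1.37]
back x at -140 0 
back x at -110 0 
back x at -50 0 
back x at -20 0 
side y at -60 12 -26.8
side y at -40 0 
side y at -20 0
```

Emit:
step_arm(
  plan=[
    [-1, 0.03, 0, -0.148, 0, -0.2, 0],
    [-1, 0.026, 0, -0.147, 0, -0.2, 0],
    [-1, 0.027, 0, -0.146, 0, -0.2, 0],
    [-1, 0.03, 0, -0.146, 0, -0.2, 0],
    [-1, 0.034, 0, -0.145, 0, -0.2, 0],
    [-1, 0.037, 0, -0.144, 0, -0.2, 0],
  ],
)

```text
t: 18.68
ee_pos: [552.8, -19.6, 114.4]
orientation: [3.069, 0.287, -0.448]
ft_force: [0.5, 0.4, -3.7]
width: 19.8
grasp_force: 30.0
```

Emit:
step_arm(
  plan=[
    [-1, 0.045, 0, -0.142, 0, -0.2, 0],
    [-1, 0.045, 0, -0.141, 0, -0.2, 0],
    [-1, 0.047, 0, -0.14, 0, -0.2, 0],
    [-1, 0.05, 0, -0.138, 0, -0.2, 0],
    [-1, 0.053, 0, -0.137, 0, -0.2, 0],
  ],
)

```text
t: 19.3
ee_pos: [575.2, -15.4, 143.1]
orientation: [3.027, 0.283, -0.629]
ft_force: [0.2, 0.2, -3.9]
width: 19.5
grasp_force: 30.0
```

```bash
cat > chk2.py <<'E'
from h import *
import sys
o=state(C);m=R.from_rotvec(o['orientation']).as_matrix();g=o['ee_pos']-19*m[:,2];gx=inframe(C,YAW,g);print('grasp',gx.round(1),g[2].round(1),'theta',np.arctan2(g[2]-46,-gx[0]-.3)-np.arctan2(2.2,155),'r',np.hypot(g[2]-46,gx[0]+.3))
for n in('top','scene'):
    t=vision.get_image(n);S=cloud(t).reshape(-1,3);f=inframe(C,YAW,S)
    if n=='scene':cv2.imwrite(f'pics/{sys.argv[1]}.png',t['pixels'][130:360,190:470][...,::-1].repeat(2,0).repeat(2,1))
    # lid plane
    k=(S[:,2]>60)&(f[:,1]>-158)&(f[:,1]<-105)&(f[:,0]>-90)&(f[:,0]<-5)&(S[:,2]<140)
    if k.sum()>50: p=np.polyfit(f[k,0],S[k,2],1);print(n,'lid slope angle',np.arctan(-p[0]).round(3),k.sum())
    k=(abs(S[:,2]-35)<8)&(f[:,0]<-30)&(f[:,0]>-120)&(abs(f[:,1])<12);print('case side face y',k.sum(),np.percentile(f[k,1],[10,50,90]).round(1) if k.any() else '')
    k=(abs(S[:,2]-36)<7)&(f[:,1]<-10)&(f[:,1]>-150)&(abs(f[:,0])<12);print('case back face x',k.sum(),np.percentile(f[k,0],[10,50,90]).round(1) if k.any() else '')
E
python3 chk2.py s3
```

```text
t 19.3 corner xy [-110.6  -77.8] z 143.1 yaw-rel 0.0009 F [0.2 0.2] -3.9 w 19.5 30.0 q [-0.01  0.64  1.52 -0.08  1.38  1.41]
grasp [-103.1  -77.8] 160.5 theta 0.8251795058390617 r 153.86974052316253
case side face y 0 
case back face x 0 
scene lid slope angle 0.825 1612
case side face y 129 [0.8 1.3 1.9]
case back face x 366 [-1.3 -0.4  0.7]
```

Emit:
step_arm(
  plan=[
    [-1, 0.058, 0, -0.135, 0, -0.2, 0],
    [-1, 0, 0, 0, 0, 0, 0],
    [-1, 0, 0, 0, 0, 0, 0],
    [-1, 0, 0, 0, 0, 0, 0],
    [-1, 0, 0, 0, 0, 0, 0],
  ],
)

```text
t: 20.02
ee_pos: [580.9, -14.5, 148.7]
orientation: [3.017, 0.282, -0.662]
ft_force: [0.2, 1.1, -3.2]
width: 19.8
grasp_force: 30.0
```

```bash
python3 chk2.py s4
```

```text
t 20.02 corner xy [-105.  -78.] z 148.7 yaw-rel 0.0007 F [0.4 1.1] -3.2 w 19.8 30.0 q [-0.    0.66  1.49 -0.08  1.42  1.41]
grasp [-97. -78.] 166.0 theta 0.8782485438777469 r 154.1211519545319
case side face y 0 
case back face x 0 
scene lid slope angle 0.871 1528
case side face y 131 [0.6 1.1 1.6]
case back face x 369 [-1.4 -0.3  0.6]
```

View pics/s4.png

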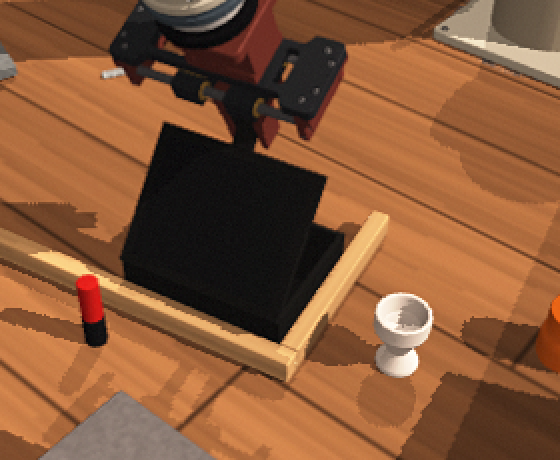

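The picture shows the lid held open by the tab at about (245,145). Its measured angle is 0.87 rad, the case is snug in the corner at (285,335), and the lipstick and egg cup have not moved. I'm handing the job in.

```bash
python3 -c "
from workcell import ctrl
print(ctrl.close_job())"
```

```text
the job is handed in; nothing more can be done
None
```

I handed the job in with the case flush against both strips (within about 1 mm when last measured shut) and the gripper holding the lid by its tab at about 50° (0.87 rad); I touched nothing else on the ledge.

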